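# Earth yourself, then snap down the laptop's shield lids

### The arm

A 7-joint arm with a two-finger parallel gripper is mounted at the origin on the work surface. World frame = base frame: x ahead of the robot, y to its left, z up, the work surface at z = 0. Lengths are in m, angles in rad, forces in N, time in s.
With the tool pointing down it reaches from about 0.4 to 0.85 m from the base axis. Payload 6.9 kg.
Tool frame: the origin (TCP) lies at the very end of the fingers, on their centre line; the grasp point (between the pads) lies 19 mm behind it; z points along the fingers, y is the line along which they close (so a half turn about z gives the same grasp; the last joint's range is limited). The gripper opens to 85 mm and grips with 20 to 120 N. Pads are 22 mm wide; open, the fingers measure 114 mm over their backs; the gripper's body (76 mm by 85 mm) begins 54 mm behind the grasp point. The pads swing forward as they close: fully open they stand 13 mm farther back than shut.
Start: joints at [-1.016, 0.507, -0.238, 1.5, 0.126, 1.149, -0.155], TCP at [0.271, 0.563, 0.231] pointing down, gripper open.
Joint ranges: [-3.08, 3.08], [-0.24, 2.05], [-1.43, 1.35], [0, 2.5], [-1.52, 4.66], [0.17, 1.96], [-2.89, 2.89]. Speed limits (rad/s): [2.39, 2.39, 3.14, 3.14, 3.14, 3.14, 3.14].

### API

Orientations are given as a unit quaternion [w, x, y, z].
In Python, from rig import * gives the robot as it stands.
- The arm moves only by the tool move_arm, never from a script. Its argument "deltas" is text: rows parted by semicolons, each of 5 numbers parted by spaces: the opening in per cent of the stroke, from 0 (shut) to 100 (fully open), then the shift along the tool's x, y, z in m, then the turn about the tool's z in rad. A call has 1 to 20 rows; each row shifts and turns the commanded pose from where the row before left it, along the tool's axes as they then stand; what a row does not reach is not made up. A row lasts 1/12 s, in which the tool goes at most 41.7 mm and 7.16 degrees, less where a joint would pass 70% of its speed; a pose out of reach is approached as far as the arm can. A call with a gripper value outside its range is refused whole. The fingers move at their own pace and stop on an object; "squeeze" is the grip in N (left out, the last holds). Time passes only in rows, so rows that do not move let the fingers close. It gives the time, the measured TCP pose, the force, the opening and the grip force at its end, in the units of the state.
- state(): the state, without advancing time (a new reading comes with each control period).
- get_image(name): name is "side" or "top"; returns a dict with "pixels" (400x640x3 uint8, red, green, blue), "range_z" (400x640 float32, m along the optical axis (not along the pixel's ray), 0 where there is no reading), "mtx" (3x3 intrinsics, pixels), "k1" (the pictures are not rectified: a ray, as slopes to the right and down, at radius r is drawn at 1 + k1 r^2 times it, then the intrinsics apply), "extrinsics" (4x4, takes a point from world to camera coordinates). Camera axes: x right, y down, z forward; pixel columns grow to the right and rows downward; lengths in m; the calibration is good to about 2 mm. A picture is of the moment at which its call begins.
- finish_job(): hands the job in; it is judged then, once.
The state is a dict: "time_s": time; "joint_positions": joint angles; "dq": joint speeds; "tau": joint torques, N m; "eef_pos": TCP position; "orientation": TCP orientation; "force": force on the tool from outside, world axes, zero at the start; "moment": the same for the moment, N m; "gripper_width": finger opening in m; "grasp_force": force on a finger pad.
Only numpy, scipy, OpenCV 4.12 (cv2) and the standard library are available. Lean on these libraries where they do the work, as an engineer would, in place of code of your own. Each camera call takes 0.05 s, during which the arm holds its last target. There are 200 camera calls.

### The job

First press the brass button on the steel earthing weight lightly to discharge static; then, in the opened laptop, tap the three raised metal shield lids fully down onto their frames: the long one, then the square one, then the round one. Use a light touch with the fingertips, finish one before the next, and do not touch anything else in the laptop. Do not lift or shift the weight or any other loose thing, and finish clear of everything.

Things in the scene. Friction and masses are not known exactly. Their poses are not given: they have to be found in the camera images.
- earth_button_top (a point): Centre of the top face of the round brass button (26 mm across) on top of the earthing weight. It stands about 42 mm above the table, clearly the highest point of the weight.
- earth_button (a joint): How far the sprung earth button is pressed down, m: 0 free, 0.006 at its stop; it resists with about 0.6 N at first and 4 N at the stop, and springs back. 2 to 5 mm is a proper press.
- earth_weight: The earthing weight: a loose round plain steel weight, 60 mm across and 30 mm high without its button, 0.5 to 0.9 kg, with a short brass terminal rod sticking out of its side. It stands on the grey bench mat to the left of the laptop. Origin: centre of its underside, z up.
- laptop: The opened laptop lying on the mat, bottom cover off, fixed: an aluminium tray 210 mm (x) by 300 mm (y) with a rim 14 mm high; the inner floor is 8 mm above its underside. Origin: centre of its underside, 2 mm above the table; its x points away from the robot at yaw 0. Inside are three black battery packs along its near side, two black fans in its far corners (tops 13 mm above the underside) and three plain metal shields between them.
- lid_long_top (a point): Centre of the flat top of the lid of the long rectangular shield (lid 32 x 62 mm, long side along the frame's y), 28 mm above the table when fully up, 21 mm when fully down; axes parallel to the laptop's. Always higher than anything fixed in the laptop around it.
- lid_long (a joint): How far that lid has been pushed down onto its frame, m: 0 fully up (starts at 0 to 0.0015), 0.007 fully down on its stop. It slides straight down against 3.5 N of friction, plus 0.04 N per mm/s of speed, and stays where it is left; it cannot be lifted.
- shield_long: The whole of the long rectangular shield (lid 32 x 62 mm, long side along the frame's y): fixed frame on the laptop's board (10 mm above the table) with its lid of plain bright steel; which of the laptop's three shield places it has varies. Origin: centre of the frame's underside.
- lid_square_top (a point): Centre of the flat top of the lid of the square shield (lid 42 x 42 mm), 28 mm above the table when fully up, 21 mm when fully down; axes parallel to the laptop's. Always higher than anything fixed in the laptop around it.
- lid_square (a joint): How far that lid has been pushed down onto its frame, m: 0 fully up (starts at 0 to 0.0015), 0.007 fully down on its stop. It slides straight down against 3.5 N of friction, plus 0.04 N per mm/s of speed, and stays where it is left; it cannot be lifted.
- shield_square: The whole of the square shield (lid 42 x 42 mm): fixed frame on the laptop's board (10 mm above the table) with its lid of plain bright steel; which of the laptop's three shield places it has varies. Origin: centre of the frame's underside.
- lid_round_top (a point): Centre of the flat top of the lid of the round shield (lid 40 mm across), 28 mm above the table when fully up, 21 mm when fully down; axes parallel to the laptop's. Always higher than anything fixed in the laptop around it.
- lid_round (a joint): How far that lid has been pushed down onto its frame, m: 0 fully up (starts at 0 to 0.0015), 0.007 fully down on its stop. It slides straight down against 3.5 N of friction, plus 0.04 N per mm/s of speed, and stays where it is left; it cannot be lifted.
- shield_round: The whole of the round shield (lid 40 mm across): fixed frame on the laptop's board (10 mm above the table) with its lid of plain bright steel; which of the laptop's three shield places it has varies. Origin: centre of the frame's underside.
- tape_roll: Loose roll of clear tape, 48 mm across, 12 mm high, lying on the laptop's battery packs. Not part of the job: leave it where it is.
- screwdriver: Loose screwdriver, 150 mm long, on the mat between the laptop and the earthing weight. Not part of the job: leave it where it is.
- drive: Loose dark flat disk drive, 70 x 100 x 7 mm, on the mat. Not part of the job: leave it where it is.
- screw_tray: Loose grey tray with six compartments, 75 x 110 x 18 mm, right of the laptop. Not part of the job: leave it where it is.
- flux_jar: Loose small jar, 44 mm across, 50 mm high, right of the laptop. Not part of the job: leave it where it is.
- pry_tool: Loose black plastic pry bar, 140 x 10 x 6 mm, on the mat. Not part of the job: leave it where it is.
- magnet_ring: Loose dark steel ring, 32 mm across, 12 mm high, on the mat. Not part of the job: leave it where it is.
There are look-alikes about, which are no part of the job. What is shaped like the earth_weight but blue or turquoise is not meant.

How it is judged:
By the outcome, as a careful person would: the job done as asked, in the order asked, and still so for the second after the job is handed in, with the robot touching nothing.
It also fails if it takes over 46 s, if anything falls off the work surface, if the arm or the gripper's body presses on something with over 40 N, if the wrist force passes 120 N, or if a joint passes its speed limit or range.

## Working session

There is one attempt and no reset: what is moved stays moved. The work goes in short steps, Python scripts to look and compute and a tool call to move; the robot and the scene stay as the last step left them, time stands still between calls to the robot, and variables do not carry over. Pictures are saved under pics/ and viewed, at most 10 in all, crops included, and the job is handed in when it is done.

Besides the shell and the picture viewer there is one more tool, called after "Emit:" as name(argument=value, ...) on one line, values as JSON. move_arm: Moves the arm, as the interface text tells. Its arguments: {"type":"object","properties":{"deltas":{"type":"string"},"squeeze":{"type":"number"}},"required":["deltas"]}

```bash
mkdir -p pics; cat > h.py <<'E'
from rig import *
import numpy as np, cv2
def grab(n):
    im=get_image(n); np.savez(f'pics/{n}.npz',**im); cv2.imwrite(f'pics/{n}.png',im['pixels'][:,:,::-1]); return im
def load(n): return dict(np.load(f'pics/{n}.npz'))
def rays(im,uv):
    d=np.array([im['k1'].item() if hasattr(im['k1'],'item') else im['k1'],0,0,0,0.])
    K=im['mtx']; uv=np.asarray(uv,float).reshape(-1,2)
    p=(uv-[K[0,2],K[1,2]])/[K[0,0],K[1,1]]; q=p.copy()
    for _ in range(20): q=p/(1+d[0]*(q**2).sum(1,keepdims=True))
    return np.c_[q,np.ones(len(q))]
def onplane(im,uv,z):
    E=im['extrinsics'];R,t=E[:3,:3],E[:3,3]; c=-R.T@t; w=rays(im,uv)@R
    return c+w*((z-c[2])/w[:,2])[:,None]
def cloud(im):
    v,u=np.mgrid[:400,:640]; E=im['extrinsics'];R,t=E[:3,:3],E[:3,3]
    r=rays(im,np.c_[u.ravel(),v.ravel()])*im['range_z'].ravel()[:,None]
    P=(r-t)@R; P[im['range_z'].ravel()<=0]=np.nan
    return P.reshape(400,640,3)
E
python3 - <<'E'
from h import *
for n in('top','side'):
    im=grab(n); E=im['extrinsics']; print(n,im['mtx'].tolist(),im['k1'],(-E[:3,:3].T@E[:3,3]).round(3))
s=state(); print({k:np.round(v,3) for k,v in s.items()})
E
```

```text
top [[385.71217035732093, 0.0, 318.2771433361241], [0.0, 385.71217035732093, 200.31610066987975], [0.0, 0.0, 1.0]] 0.0263642071970627 [ 0.344 -0.002  1.027]
side [[430.2858910238884, 0.0, 315.0876145694409], [0.0, 430.2858910238884, 197.38086842551203], [0.0, 0.0, 1.0]] -0.07734686617258453 [ 0.39  -1.01   0.943]
{'time_s': np.float64(0.1), 'joint_positions': array([-1.017,  0.508, -0.237,  1.501,  0.126,  1.149, -0.155]), 'dq': array([ 0.   , -0.003,  0.001, -0.003,  0.   , -0.   ,  0.   ]), 'tau': array([-5.0000e-03, -6.2183e+01, -2.1950e+00, -2.5020e+01,  1.2000e-02,
        8.0000e-03, -0.0000e+00]), 'eef_pos': array([0.271, 0.563, 0.231]), 'orientation': array([-0.   ,  0.223,  0.975, -0.001]), 'force': array([-0.374,  0.197,  0.583]), 'moment': array([ 0.001, -0.005,  0.023]), 'grasp_force': np.float64(0.0), 'gripper_width': np.float64(0.085)}
```

View pics/top.png

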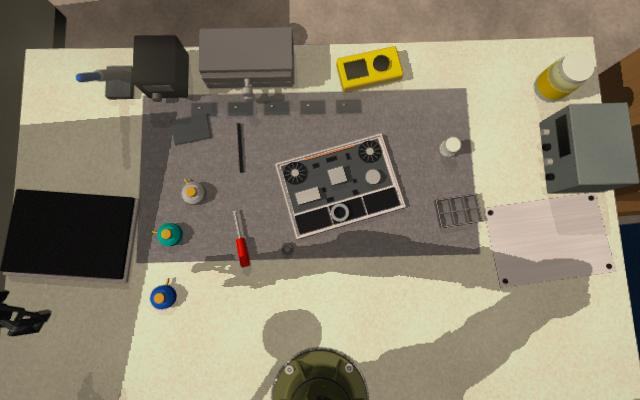

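View pics/side.png

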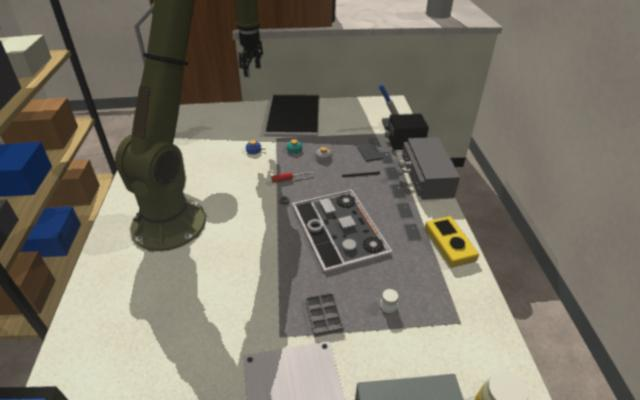

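The top view shows the steel weight with its button at about (193,192), and the teal and blue look-alikes at (169,234) and (163,296). The lids are near (310,195), (338,175) and (373,177), and the tape roll is at (340,212).

```bash
python3 - <<'E'
from h import *
im=load('top'); C=cloud(im); px=im['pixels']; hsv=cv2.cvtColor(px,cv2.COLOR_RGB2HSV)
def rep(n,m,z):
    cs,_=cv2.findContours(m.astype(np.uint8),cv2.RETR_EXTERNAL,cv2.CHAIN_APPROX_NONE)
    for c in cs:
        a=cv2.contourArea(c)
        if a<25: continue
        W=onplane(im,c.reshape(-1,2),z)[:,:2]; r=cv2.minAreaRect((W*1000).astype(np.float32))
        u,v=c.reshape(-1,2).mean(0); q=np.zeros((400,640),np.uint8); cv2.drawContours(q,[c],-1,1,-1)
        print(n,a,(round(u),round(v)),np.round(r[0],1),np.round(r[1],1),round(r[2],1),'zmed',np.round(np.nanmedian(C[q>0][:,2]),4), 'fill',round(a/max(1,cv2.contourArea(cv2.boxPoints(cv2.minAreaRect(c)))),2))
roi=np.zeros((400,640),bool); roi[140:235,280:400]=1
rep('lid_z',roi&(C[...,2]>.0235)&(C[...,2]<.04),.027)
rep('lid_c',roi&(px.min(2)>130),.027)
roi=np.zeros((400,640),bool); roi[170:215,170:215]=1
rep('btn_c',roi&(hsv[...,1]>110)&(hsv[...,0]<30)&(hsv[...,2]>120),.042)
rep('btn_z',roi&(C[...,2]>.037),.042)
rep('wt_z',roi&(C[...,2]>.02),.03)
a=cv2.resize(px[130:245,270:410],None,fx=5,fy=5,interpolation=cv2.INTER_CUBIC)
cv2.imwrite('pics/c1.png',a[:,:,::-1])
E
```

```text
lid_z 228.0 (340, 212) [458.5 -63.3] [44.4 44.7] 88.3 zmed 0.0237 fill 0.79
lid_z 256.0 (308, 196) [505.4  19.1] [32.5 61.9] 14.8 zmed 0.0272 fill 0.89
lid_z 147.5 (373, 177) [ 552.  -154.9] [37.2 35.1] 88.6 zmed 0.0267 fill 0.81
lid_z 219.0 (337, 175) [557.5 -59.8] [42.5 42.1] 14.9 zmed 0.0269 fill 0.88
lid_c 146.0 (351, 221) [436.  -93.7] [  7.5 260.9] 15.0 zmed 0.0131 fill 0.51
lid_c 235.0 (307, 195) [505.9  19.3] [30.7 60.3] 14.8 zmed 0.0273 fill 0.89
lid_c 136.0 (373, 176) [ 552.1 -153.6] [34.4 35.3] 87.6 zmed 0.0266 fill 0.8
lid_c 198.5 (337, 175) [558.  -59.6] [39.9 40.3] 14.9 zmed 0.0269 fill 0.87
lid_c 566.0 (341, 195) [526.1 -67. ] [166.9 306.3] 18.8 zmed 0.0123 fill 0.08
lid_c 109.0 (317, 153) [622.6 -20. ] [ 16.5 236. ] 16.6 zmed 0.0132 fill 0.2
btn_c 63.5 (190, 191) [520.7 320.5] [23.8 23.1] 1.2 zmed 0.0416 fill 0.78
btn_z 65.5 (190, 191) [520.7 320.5] [23.8 23.1] 1.2 zmed 0.0417 fill 0.81
wt_z 380.5 (193, 193) [520.1 318.9] [60.2 55.6] 88.7 zmed 0.0301 fill 0.79
```

View pics/c1.png

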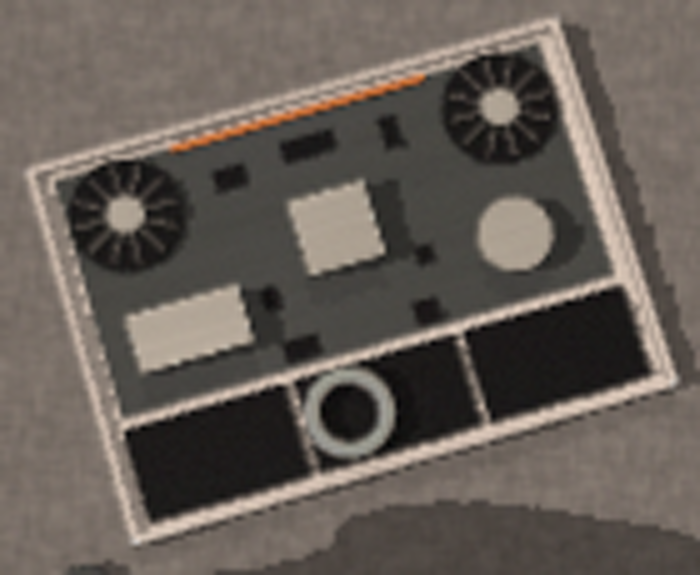

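Heights and sizes match the given values, and the laptop yaw is about 14.9°. Next I go over the button with the fingers shut.

Emit:
move_arm(deltas="0 -0.0276 -0.0092 0 0;0 -0.0276 -0.0092 0 0;0 -0.0276 -0.0092 0 0;0 -0.0276 -0.0092 0 0;0 -0.0276 -0.0092 0 0;0 -0.0276 -0.0092 0 0;0 -0.0276 -0.0092 0 0;0 -0.0276 -0.0092 0 0;0 -0.0276 -0.0092 0 0;0 -0.0276 -0.0092 0 0;0 -0.0276 -0.0092 0 0;0 -0.0276 -0.0092 0 0;0 0 0 0.03 0;0 0 0 0.03 0;0 0 0 0.03 0;0 0 0 0.02 0;0 0 0 0 0;0 0 0 0 0", squeeze=20)

```text
time_s: 1.6
eef_pos: [0.5211, 0.3196, 0.1204]
orientation: [-0.001, 0.222, 0.975, -0.001]
force: [0.3, -0.2, 0.3]
gripper_width: 0.0002
grasp_force: 0.0
```

Emit:
move_arm(deltas="0 0 0 0.03 0;0 0 0 0.025 0;0 0 0 0.01 0;0 0 0 0 0;0 0 0 0 0")

```text
time_s: 2.02
eef_pos: [0.5223, 0.3204, 0.0575]
orientation: [0.0, 0.222, 0.975, 0.0]
force: [-0.1, -0.2, 0.5]
gripper_width: -0.0003
grasp_force: 0.0
```

```bash
python3 - <<'E'
from h import *
print(state()['eef_pos'],state()['force'])
im=grab('side'); px=im['pixels']
a=cv2.resize(px[90:190,250:390],None,fx=5,fy=5,interpolation=cv2.INTER_CUBIC)
cv2.imwrite('pics/c2.png',a[:,:,::-1])
E
```

```text
[0.52226866 0.32040707 0.05751842] [-0.08341848 -0.20540976  0.47606702]
```

View pics/c2.png

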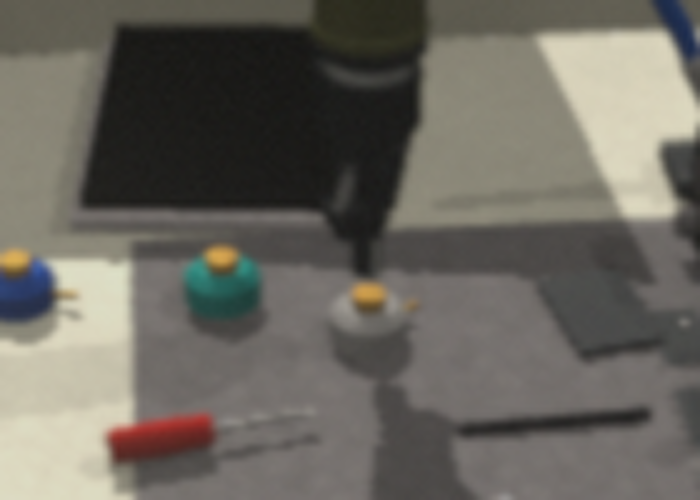

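The fingertips stand just above the button of the grey weight (tip at crop (365,275), button at (368,295)). Pressing now.

Emit:
move_arm(deltas="0 0 0 0.008 0;0 0 0 0.004 0;0 0 0 0.002 0;0 0 0 0.002 0;0 0 0 0.001 0;0 0 0 0.001 0;0 0 0 0 0;0 0 0 0 0")

```text
time_s: 2.73
eef_pos: [0.5218, 0.3199, 0.0385]
orientation: [0.0, 0.223, 0.975, 0.0]
force: [-0.8, -0.8, 2.7]
gripper_width: 0.0
grasp_force: 1.3
```

The button gave 2.7 N at about 3.2 mm, which is a proper press. Now up, turn to the laptop's axes, and over to the long lid.

Emit:
move_arm(deltas="0 0 0 -0.005 0;0 0 0 -0.015 0;0 0 0 -0.03 0;0 0 0 -0.03 0;0 0 0 0 -0.118;0 0 0 0 -0.118;0 0 0 0 -0.118;0 0 0 0 -0.118;0 0 0 0 -0.118;0 0 0 0 -0.118;0 0 0 0 0;0 0 0 0 0")

```text
time_s: 3.73
eef_pos: [0.5218, 0.3197, 0.1184]
orientation: [-0.0, -0.127, 0.992, 0.0]
force: [-0.0, 0.0, 0.1]
gripper_width: -0.0001
grasp_force: 0.0
```

Emit:
move_arm(deltas="0 0.0094 -0.0286 0 0;0 0.0094 -0.0286 0 0;0 0.0094 -0.0286 0 0;0 0.0094 -0.0286 0 0;0 0.0094 -0.0286 0 0;0 0.0094 -0.0286 0 0;0 0.0094 -0.0286 0 0;0 0.0094 -0.0286 0 0;0 0.0094 -0.0286 0 0;0 0.0094 -0.0286 0 0;0 0 0 0 0;0 0 0 0.03 0;0 0 0 0.03 0;0 0 0 0.016 0;0 0 0 0 0;0 0 0 0 0")

```text
time_s: 5.07
eef_pos: [0.5038, 0.0197, 0.0421]
orientation: [-0.001, -0.128, 0.992, 0.0]
force: [0.0, -0.4, 0.2]
gripper_width: 0.0003
grasp_force: 0.0
```

```bash
python3 - <<'E'
from h import *
s=state(); print(s['eef_pos'],s['orientation'],s['force'])
im=grab('side'); px=im['pixels']
a=cv2.resize(px[120:280,240:400],None,fx=3.7,fy=3.7,interpolation=cv2.INTER_CUBIC)
cv2.imwrite('pics/c3.png',a[:,:,::-1])
E
```

```text
[0.50377339 0.01966711 0.04205795] [-8.14913351e-04 -1.28236430e-01  9.91743290e-01  1.36509920e-05] [ 0.04720424 -0.4387155   0.20102725]
```

View pics/c3.png

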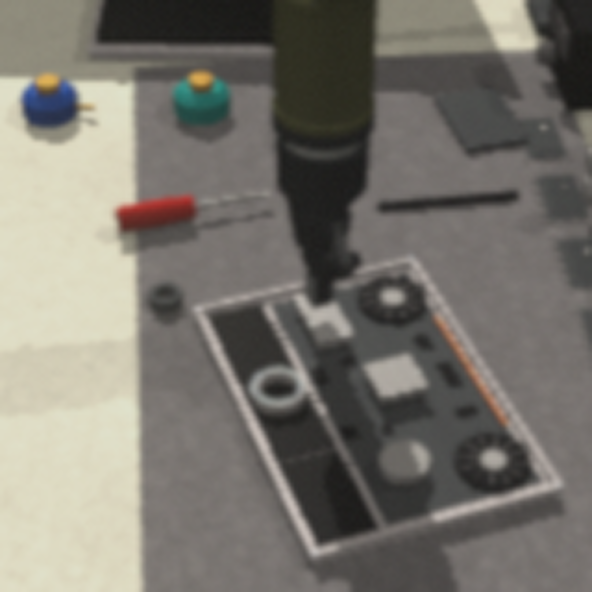

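The tip at crop (322,300) is over the long lid, centred along it. I'll nudge 2 mm forward and press slowly.

Emit:
move_arm(deltas="0 -0.002 0 0.008 0;0 0 0 0.004 0;0 0 0 0.0015 0;0 0 0 0.0015 0;0 0 0 0.0015 0;0 0 0 0.0015 0;0 0 0 0.001 0;0 0 0 0.001 0;0 0 0 0 0")

```text
time_s: 5.87
eef_pos: [0.5062, 0.0199, 0.0223]
orientation: [0.0, -0.129, 0.992, -0.0]
force: [0.1, -0.1, 2.0]
gripper_width: -0.0003
grasp_force: 0.7
```

Emit:
move_arm(deltas="0 0 0 0.0007 0;0 0 0 0.0005 0;0 0 0 0 0;0 0 0 0 0")

```text
time_s: 6.2
eef_pos: [0.5062, 0.0199, 0.0211]
orientation: [0.0, -0.129, 0.992, -0.0]
force: [0.4, 1.1, 3.6]
gripper_width: 0.0003
grasp_force: 1.5
```

Emit:
move_arm(deltas="0 0 0 0.0004 0;0 0 0 0 0;0 0 0 0 0")

```text
time_s: 6.45
eef_pos: [0.5062, 0.0199, 0.021]
orientation: [0.0, -0.129, 0.992, -0.0]
force: [-0.7, -0.0, 7.6]
gripper_width: -0.0001
grasp_force: 3.9
```

The long lid is on its stop (z = 21.0 mm, 7.6 N). Next the square one.

Emit:
move_arm(deltas="0 0 0 -0.005 0;0 0 0 -0.015 0;0 0 0 -0.015 0;0 -0.007 -0.022 0 0;0 -0.007 -0.022 0 0;0 -0.007 -0.022 0 0;0 -0.008 -0.024 0 0;0 0 0 0 0;0 0 0 0.015 0;0 0 0 0 0;0 0 0 0 0")

```text
time_s: 7.37
eef_pos: [0.5561, -0.0594, 0.0401]
orientation: [-0.001, -0.129, 0.992, 0.0]
force: [-0.1, 0.1, 1.0]
gripper_width: 0.0002
grasp_force: 0.0
```

```bash
python3 - <<'E'
from h import *
s=state(); print(s['eef_pos'],s['orientation'],s['force'])
im=grab('side'); px=im['pixels']
a=cv2.resize(px[120:280,240:400],None,fx=3.7,fy=3.7,interpolation=cv2.INTER_CUBIC)
cv2.imwrite('pics/c4.png',a[:,:,::-1])
E
```

```text
[ 0.55611687 -0.05936461  0.04012468] [-1.17006201e-03 -1.29380392e-01  9.91594289e-01  3.32493282e-04] [-0.05197181  0.09027787  0.96604843]
```

View pics/c4.png

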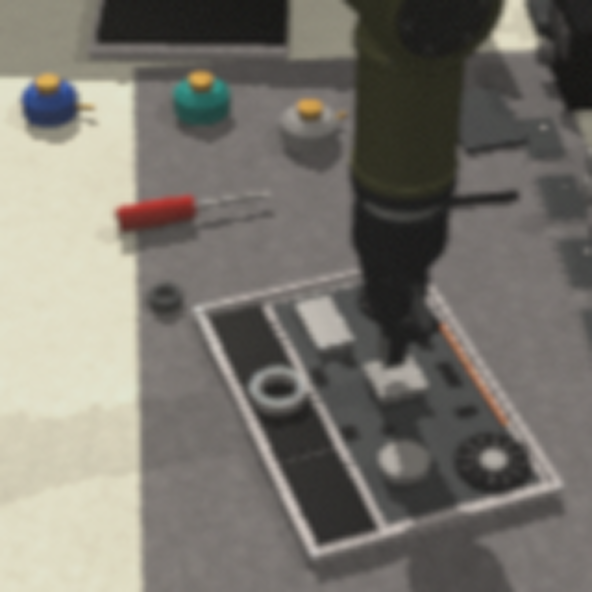

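The tip at crop (395,362) is above the square lid at (395,378), and the long lid is down. The weight stands where it was. Pressing the square lid.

Emit:
move_arm(deltas="0 -0.001 0 0.007 0;0 0 0 0.003 0;0 0 0 0.0015 0;0 0 0 0.0015 0;0 0 0 0.0015 0;0 0 0 0.0015 0;0 0 0 0.001 0;0 0 0 0.001 0;0 0 0 0 0;0 0 0 0 0")

```text
time_s: 8.25
eef_pos: [0.5581, -0.0594, 0.0226]
orientation: [-0.0, -0.129, 0.992, 0.0]
force: [-0.8, 1.1, 1.4]
gripper_width: 0.0002
grasp_force: 0.5
```

Emit:
move_arm(deltas="0 0 0 0.0008 0;0 0 0 0.0006 0;0 0 0 0.0004 0;0 0 0 0 0;0 0 0 0 0")

```text
time_s: 8.67
eef_pos: [0.5582, -0.0594, 0.0211]
orientation: [0.0, -0.129, 0.992, -0.0]
force: [-1.3, 1.5, 5.7]
gripper_width: -0.0
grasp_force: 2.8
```

Emit:
move_arm(deltas="0 0 0 0.0003 0;0 0 0 0 0;0 0 0 0 0")

```text
time_s: 8.92
eef_pos: [0.5582, -0.0594, 0.0211]
orientation: [0.0, -0.129, 0.992, -0.0]
force: [-2.4, 0.3, 8.7]
gripper_width: -0.0
grasp_force: 4.2
```

The square lid is on its stop. Next the round one.

Emit:
move_arm(deltas="0 0 0 -0.005 0;0 0 0 -0.015 0;0 0 0 -0.015 0;0 0.0075 -0.0225 0 0;0 0.0075 -0.0225 0 0;0 0.0075 -0.0225 0 0;0 0.0075 -0.0225 0 0;0 0 0 0 0;0 0 0 0.015 0;0 0 0 0 0;0 0 0 0 0")

```text
time_s: 9.83
eef_pos: [0.5517, -0.1538, 0.0402]
orientation: [-0.001, -0.129, 0.992, 0.0]
force: [-0.1, -0.3, 0.0]
gripper_width: 0.0002
grasp_force: 0.0
```

```bash
python3 - <<'E'
from h import *
s=state(); print(s['eef_pos'],s['orientation'],s['force'])
im=grab('side'); px=im['pixels']
a=cv2.resize(px[120:280,240:400],None,fx=3.7,fy=3.7,interpolation=cv2.INTER_CUBIC)
cv2.imwrite('pics/c5.png',a[:,:,::-1])
E
```

```text
[ 0.55170538 -0.15381445  0.04015534] [-7.07968798e-04 -1.29321152e-01  9.91602450e-01  3.46419036e-04] [-0.06545634 -0.28917649  0.01286846]
```

View pics/c5.png

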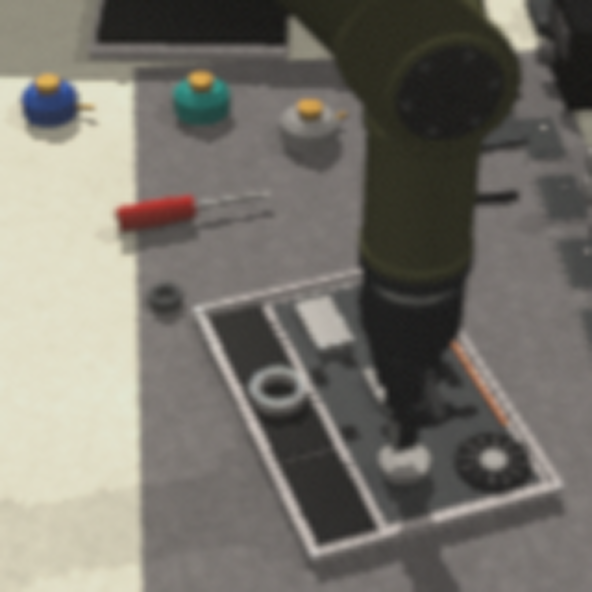

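The tip at crop (405,445) is above the round lid at (404,462). Pressing.

Emit:
move_arm(deltas="0 0 0 0.007 0;0 0 0 0.003 0;0 0 0 0.0015 0;0 0 0 0.0015 0;0 0 0 0.0015 0;0 0 0 0.0015 0;0 0 0 0.001 0;0 0 0 0.001 0;0 0 0 0.0006 0;0 0 0 0.0004 0;0 0 0 0 0;0 0 0 0 0")

```text
time_s: 10.88
eef_pos: [0.5522, -0.154, 0.0215]
orientation: [-0.0, -0.129, 0.992, 0.0]
force: [-0.8, 1.9, 2.5]
gripper_width: 0.0001
grasp_force: 1.2
```

Emit:
move_arm(deltas="0 0 0 0.0006 0;0 0 0 0.0004 0;0 0 0 0 0;0 0 0 0 0")

```text
time_s: 11.22
eef_pos: [0.5522, -0.154, 0.0211]
orientation: [0.0, -0.129, 0.992, -0.0]
force: [-1.6, 1.0, 8.6]
gripper_width: -0.0002
grasp_force: 4.2
```

The round lid is on its stop. Retracting up and aside for a check from above.

Emit:
move_arm(deltas="0 0 0 -0.005 0;0 0 0 -0.015 0;0 0 0 -0.03 0;0 0 0 -0.03 0;0 0 0 -0.03 0;0 0 0 -0.03 0;0 0 0 -0.03 0;0 0 0 -0.03 0;0 0 0.03 0 0;0 0 0.03 0 0;0 0 0.03 0 0;0 0 0.03 0 0;0 0 0.03 0 0;0 0 0.03 0 0;0 0 0.03 0 0;0 0 0.03 0 0;0 0 0.03 0 0;0 0 0.03 0 0;0 0 0.03 0 0;0 0 0.03 0 0")

```text
time_s: 12.88
eef_pos: [0.4597, 0.1949, 0.2208]
orientation: [0.0, -0.129, 0.992, -0.0]
force: [1.1, -0.8, 0.5]
gripper_width: -0.0003
grasp_force: 0.0
```

Emit:
move_arm(deltas="0 0 0.03 0 0;0 0 0.03 0 0;0 0 0.03 0 0;0 0 0.03 0 0;0 0 0.03 0 0;0 0 0.03 0 0;0 0 0.03 0 0;0 0 0.03 0 0;0 0 0.03 0 0;0 0 0 0 0;0 0 0 0 0;0 0 0 0 0")

```text
time_s: 13.88
eef_pos: [0.3911, 0.4542, 0.2203]
orientation: [-0.0, -0.129, 0.992, -0.001]
force: [0.1, 0.2, -0.2]
gripper_width: -0.0004
grasp_force: 0.0
```

```bash
python3 - <<'E'
from h import *
s=state(); print(s['time_s'],s['eef_pos'],s['force'])
im0=load('top'); im=grab('top'); C0=cloud(im0);C=cloud(im)
for n,(u,v) in dict(long=(308,196),square=(337,175),round=(373,177),btn=(190,191)).items():
    w=np.s_[v-2:v+3,u-2:u+3]; print(n,np.nanmedian(C0[w][...,2]).round(4),np.nanmedian(C[w][...,2]).round(4))
cv2.imwrite('pics/t2.png',im['pixels'][:,:,::-1])
E
```

```text
13.8833 [0.3911082  0.45420536 0.22025265] [ 0.10451919  0.1728437  -0.19089677]
long 0.027 0.021
square 0.0259 0.0203
round 0.0268 0.0208
btn 0.0418 0.0432
```

View pics/t2.png

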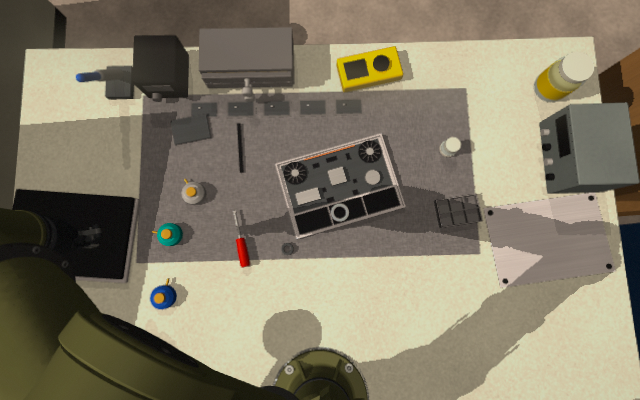

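All three lids read about 21 mm. The weight at (193,192), the screwdriver, the tape roll and the rest are where they were, and the arm is clear.

```bash
python3 -c "
from rig import *
print(finish_job())"
```

```text
the job is handed in; nothing more can be done
None
```

The job is handed in: I pressed the earth button about 3 mm, then pushed the long, square and round lids fully down in that order (8.7 N at most), with nothing else seen to move and the arm left clear at about 14 s.

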